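Free a trimmed moulding: slacken the left-hand clamp nut and take out the slotted washer

TASK

The teal moulding on the trimming turntable is finished and must be freed. Slacken the hexagon clamp nut on its stud: the thread is left-handed, so it loosens clockwise; feel the table's play run out and the nut give, never force it tighter or wrench it against its end stop so that the lock slips. Once the nut has risen clear of the slotted washer, draw the washer out sideways by its orange fin without forcing it, and lay it flat in the blue tray, leaving the moulding seated, the slackened nut on the stud and everything else undisturbed.

Things in the scene. Friction and masses are not known exactly. Their poses are not given: they have to be found in the camera images.
- turntable: Hand-turned trimming turntable bolted to the bench: fixed green base 150 mm across, 48 mm high; origin at the centre of its underside, z up. On it an aluminium table 120 mm across with an upright 16 mm stud, 150 mm above the bench. Its lock has play: table, moulding, washer and nut together turn easily (0.05 N m) by an unknown 0.1 to 1.8 rad clockwise before it holds; only then does the nut turn on the stud.
- lockring (a joint): Dark lock ring between base and table, rad, clockwise positive, 0 at the start. It is gripped in the base by friction and takes the torque once the table's play has run out; it slips above 0.5 N m, as when the nut is forced tighter or wrenched against its end stop. It must not slip.
- seat (a point): Point fixed on the stud's axis at the top of the aluminium table, where the moulding's underside rests, 62 mm above the bench; z up.
- nut_center (a point): Centre of the hexagon of the steel clamp nut (red line): 24 mm across flats, 30 mm tall, this point half-way up; x axis square to a flat, flats every 60 degrees; z up. Below it a round collar, 31 mm across, 6 mm high. LEFT-HAND thread: seen from above clockwise loosens and lifts it 10 mm a turn, anticlockwise tightens. It is tight: 0.3 N m loosens it (rising, it pushes the fingers up); tightening it goes solid.
- nut: The same nut; origin on the axis at the underside of the collar, 21 mm below the hexagon's centre and 30 mm above seat when tight. Then the collar sits 3 mm deep in the washer's recess, so the washer is free once the nut has risen over 3 mm (0.3 turn on the stud); 3.5 mm (0.35 turn) is right. A cap on the stud stops it at 4.1 mm of rise (0.41 turn) and keeps it on.
- washer_center (a point): Centre of the round part of the slotted (C-shaped) dark steel washer, half-way up (4 mm above its underside): 60 mm across, 8 mm thick. x points to the grip fin, z up; the 18 mm slot runs from the centre out to the -x side. Round recess in its top 35 mm wide, 4 mm deep. It lies on the moulding's hub, underside 25 mm above seat, stud in the slot.
- washer: The same washer, 0.11 to 0.18 kg; origin at the centre of the round part's underside, same axes. It comes out only along its own +x, level, some 45 mm to clear the stud.
- washer_fin (a point): Centre of the washer's upright orange grip fin, 58 mm along the washer's x from its centre: 24 mm long (x), 10 mm thick (y), 36 mm tall; it stands on an arm 12 mm wide, 8 mm thick. The fin's foot is 17 mm, the washer's underside 25 mm below this point; beside it there is free space down to the moulding's flange, about 30 mm below. x along the washer's x, z up.
- moulding: Teal round plastic moulding on the turntable, 0.12 kg: flange 116 mm across and 10 mm thick with ribs up to 19 mm above its underside, hub 72 mm across and 25 mm high, 36 mm bore; origin at the centre of its underside, z up.
- tray: Shallow blue open tray fixed on the bench, 190 x 150 mm outside, 28 mm high, walls 4 mm, floor 4 mm; origin at the centre of its underside, x along its long side, z up. Stands left or right of the turntable.
- partsbin: White open bin fixed on the bench with teal clips, 190 x 150 x 60 mm high; origin at the centre of its underside. Stands on the other side of the turntable from the tray.
- clip_a: Bystander: teal moulded clip on the orange mat, 46 x 30 x 16 mm; origin at its underside.
- clip_b: Bystander: green moulded clip on the orange mat, 46 x 30 x 16 mm; origin at its underside.
- spare: Bystander: second teal moulding, the same as the clamped one, lying on the orange mat; origin at the centre of its underside.
- knife: Bystander: trimming knife on the orange mat, 180 mm long along its x, 16 mm wide, 14 mm high; origin at its underside.
- file: Bystander: flat file with a wooden handle, 260 mm long along its x, 22 mm high; origin at its underside.
- tape: Bystander: roll of paper tape, 90 mm across, 24 mm high; origin at the centre of its underside.
- spray: Bystander: blue can, 56 mm across, 150 mm high; origin at the centre of its underside.
- block: Bystander: paper-wrapped work block, 150 x 55 x 45 mm; origin at the centre of its underside.
There are look-alikes about, which are no part of the job. Leave any brown or purple look-alike of the washer alone.

How it is judged:
By the outcome, as a careful person would: the job done as asked, in the order asked, and still so for the second after the job is handed in, with the robot touching nothing.
It also fails if it takes over 64 s, if anything falls off the work surface, if the arm or the gripper's body presses on something with over 40 N, if the wrist force passes 120 N, or if a joint passes its speed limit or range.

ROBOT

A 7-joint arm with a two-finger parallel gripper is mounted at the origin on the work surface. World frame = base frame: x ahead of the robot, y to its left, z up, the work surface at z = 0. Lengths are in mm, angles in degrees, forces in N, time in s.
With the tool pointing down it reaches from about 400 to 875 mm from the base axis. Payload 4.4 kg.
Tool frame: the origin (TCP) lies on the centre line of the jaws, within the pads' length; the fingertips stand 11 mm ahead of it and the grasp point (between the pads) lies 8 mm behind it (env.tips_ahead is the distance from the TCP to the fingertips, in mm); z points along the fingers, x is the direction in which the jaws open and shut, and the axes are right-handed (so a half turn about z gives the same grasp; the last joint's range is limited). The gripper opens to 85 mm and grips with 20 to 120 N. Pads are 22 mm wide; open, the fingers measure 114 mm over their backs; the gripper's body (76 mm by 85 mm) begins 54 mm behind the grasp point. The pads swing forward as they close: fully open they stand 13 mm farther back than shut.
Start: joints at [70.543, 36.005, 2.206, 86.941, -1.547, 57.084, -1.146], TCP at [175.782, -625.794, 242.313] pointing down, gripper open.
Joint ranges: [-175.42, 175.42], [-21.48, 121.26], [-71.46, 75.88], [10.55, 141.38], [-63.04, 243.04], [13.31, 113.54], [-168.57, 168.57]. Speed limits (degrees/s): [147.25, 147.25, 180, 180, 180, 180, 180].

INTERFACE

Orientations are given as [roll, pitch, yaw] about the fixed x, y, z axes, in that order (R = Rz(yaw) Ry(pitch) Rx(roll)).
In Python, from rig import env gives the robot as it stands. The module is installed in compiled form; this text tells all that it offers.
- The arm moves only by the tool arm_command, never from a script. Its arguments are lists of equal length, an entry for each row: "twist": the turn, a rotation vector about the tool's x, y, z in rad, a list of three; "slide": the shift along the tool's x, y, z in mm, a list of three; "fingers": the opening, from 0 (shut) to 1 (fully open). A call has exactly 8 rows; each row is the pose to reach, as a shift and turn from the pose commanded when the call began, along the tool's axes at that moment; what a row does not reach only later rows make up. A row lasts 1/12 s, in which the tool goes at most 41.7 mm and 7.16 degrees, less where a joint would pass 70% of its speed; a pose out of reach is approached as far as the arm can. A call with a gripper value outside its range is refused whole. The fingers move at their own pace and stop on an object; "newtons" is the grip in N (left out, the last holds). Time passes only in rows, so rows that repeat a pose let the fingers close, or fill a call up. It gives the time, the measured TCP pose, the force and the opening at its end, in the units of the state.
- env.state(): the state, without advancing time (a new reading comes with each control period).
- env.snapshot(name): name is "side" or "top"; returns a dict with "img" (420x560x3 uint8, red, green, blue), "intrinsics" (3x3 intrinsics, pixels), "D" ([k1, k2, p1, p2, k3] as OpenCV has them; the pictures are not rectified), "R" (3x3) and "t" (3): a world point X has camera coordinates R X + t. Camera axes: x right, y down, z forward; pixel columns grow to the right and rows downward; lengths in mm; the calibration is good to about 2 mm. A picture is of the moment at which its call begins. There is no depth.
- env.sign_off(): hands the job in, once; it reports no verdict.
Trained networks look in the newest picture that a camera, given by its name, has taken for a name from the list of things; names that differ only in an ending like _2 or _b are one class to them, and where a whole thing is asked for, a point or a joint stands for the part that bears it (a point fixed in the world has none). Each returns a list of dicts, best first, with "score" (0 to 1); they miss things now and then, are a little off and sometimes report something else, mostly with a low value. They report only what shows in the picture. A call takes as long as a camera call. They do not tell look-alikes from the thing itself.
- env.search_frame(camera, target): "rect" ([left, top, right, bottom] as shares, 0 to 1, of the picture: columns of its width, rows of its height, round what is visible of it).
- env.trace(camera, target): "mask" (420x560 bool, what is visible of it) and "rect" ([left, top, right, bottom] as shares, 0 to 1, of the picture: columns of its width, rows of its height, round what is visible of it).
The state is a dict: "time": time; "q": joint angles; "joint_velocities": joint speeds; "tau": joint torques, N m; "ee_pos": TCP position; "tool_rot": TCP orientation; "ft_force": force on the tool from outside, world axes, zero at the start; "torque": the same for the moment, N m; "grip_width": finger opening in mm.
Only numpy, scipy, OpenCV 4.12 (cv2) and the standard library are available. Lean on these libraries where they do the work, as an engineer would, in place of code of your own. Each camera call takes 0.05 s, during which the arm holds its last target. There are 200 camera calls.

## Working session

There is one attempt and no reset: what is moved stays moved. The work goes in short steps, Python scripts to look and compute and a tool call to move; the robot and the scene stay as the last step left them, time stands still between calls to the robot, and variables do not carry over. Pictures are saved under pics/ and viewed, on a budget of 10 in all, crops included, one or two more only if the job needs it, and the job is handed in when it is done.

Besides the shell and the picture viewer there is one more tool, called after "Emit:" as name(argument=value, ...), one argument or row to a line, values as JSON. arm_command: Moves the arm, as the interface text tells. Its arguments: {"type":"object","properties":{"twist":{"type":"array"},"slide":{"type":"array"},"fingers":{"type":"array"},"newtons":{"type":"number"}},"required":["twist","slide","fingers"]}

```bash
mkdir -p pics; ls; python3 - <<'E'
from rig import env
import cv2
s=env.state();print({k:(v if not hasattr(v,'round') else v.round(2) if hasattr(v,'shape') else v) for k,v in s.items()})
for n in("side","top"):
    d=env.snapshot(n);cv2.imwrite(f"pics/{n}0.png",d["img"][:,:,::-1])
    print(n,d["intrinsics"],d["D"],d["R"],d["t"])
    for t in("turntable","nut","washer","washer_fin","tray","nut_center"):
        print(t,[(round(r["score"],2),[round(float(a)*b) for a,b in zip(r["rect"],(560,420,560,420))]) for r in env.search_frame(n,t)])
E
```

```text
pics
{'time': 0.0, 'q': array([70.54, 36.06,  2.2 , 86.99, -1.55, 57.08, -1.14]), 'joint_velocities': array([ 0.03, -0.15, -0.06,  0.01, -0.08, -0.01,  0.03]), 'tau': array([ 0.000e+00, -5.634e+01,  1.230e+00, -1.934e+01,  1.000e-02,
        1.000e-02, -0.000e+00]), 'ee_pos': array([ 175.62, -625.21,  241.41]), 'tool_rot': array([ 1.800e+02,  1.100e-01, -7.431e+01]), 'ft_force': array([ 0.34,  0.35, -1.39]), 'torque': array([-0.02, -0.01, -0.07]), 'grip_width': 85.23044676767284}
side [[467.20678338   0.         273.971302  ]
 [  0.         467.20678338 207.49432191]
 [  0.           0.           1.        ]] [-0.05885371  0.          0.          0.          0.        ] [[ 0.88084224 -0.47311708 -0.01664843]
 [-0.29759194 -0.52601693 -0.796709  ]
 [ 0.36817928  0.70672938 -0.60413376]] [-480.943136    256.7509288  1204.13884161]
turntable [(0.74, [280, 204, 313, 264])]
nut [(0.62, [279, 201, 315, 263])]
washer [(0.54, [275, 202, 299, 230])]
washer_fin [(0.48, [279, 202, 309, 234]), (0.17, [280, 203, 305, 247])]
tray [(0.96, [288, 270, 382, 340])]
nut_center [(0.52, [279, 211, 291, 225])]
top [[381.38638981   0.         279.98446014]
 [  0.         381.38638981 211.36962923]
 [  0.           0.           1.        ]] [0.03015634 0.         0.         0.         0.        ] [[-5.38578130e-03 -9.99984707e-01 -1.25687086e-03]
 [-9.97089448e-01  5.46576735e-03 -7.60444539e-02]
 [ 7.60501607e-02  8.43653876e-04 -9.97103636e-01]] [  25.47492174  575.3540466  1149.38442267]
turntable [(0.57, [277, 194, 331, 247]), (0.42, [363, 186, 417, 251])]
nut []
washer [(0.75, [267, 263, 297, 287]), (0.65, [317, 266, 344, 296]), (0.63, [291, 191, 316, 225])]
washer_fin [(0.84, [293, 191, 314, 224]), (0.67, [267, 266, 298, 286]), (0.51, [315, 269, 342, 293])]
tray [(0.7, [361, 186, 418, 253])]
nut_center [(0.39, [299, 212, 308, 220])]
```

```bash
python3 - <<'E'
import cv2,numpy as np
a=cv2.imread("pics/side0.png");b=cv2.imread("pics/top0.png")
cv2.imwrite("pics/v1.png",cv2.resize(a,(800,600),interpolation=cv2.INTER_CUBIC))
t=cv2.resize(b[170:310,240:440],(800,560),interpolation=cv2.INTER_CUBIC)
cv2.imwrite("pics/v2.png",t)
E
```

```text
(no output)
```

View pics/v1.png

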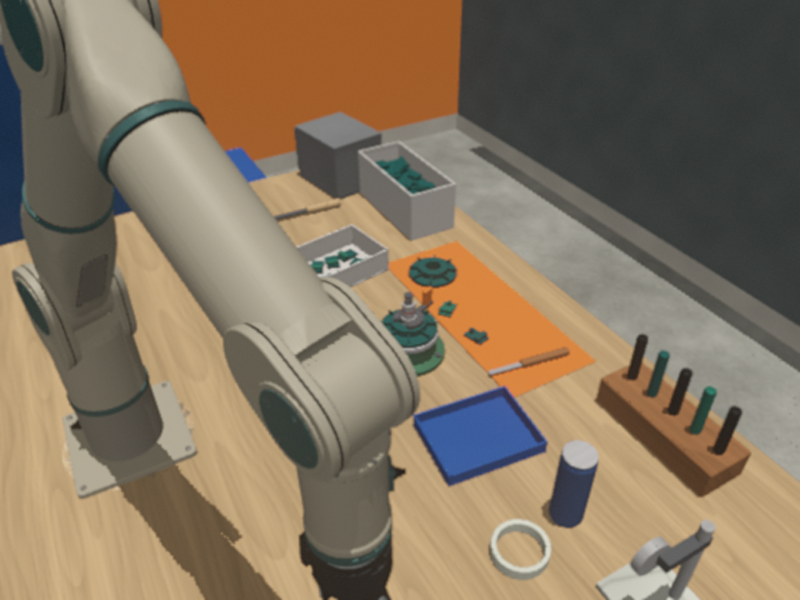

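View pics/v2.png

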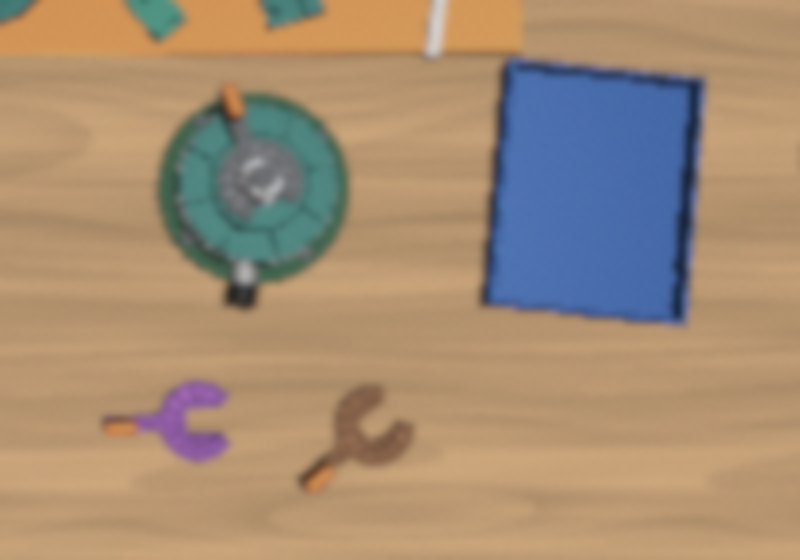

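The washer candidates in the top view are the grey one under the nut on the turntable, with its orange fin at full-frame pixel (298,195), the purple one at about (285,275), and the brown one at about (332,277). I choose the grey one, since it lies on the hub with the stud in its slot. The blue tray is at about (388,218), to the right of the turntable. I'll check the choice in one close crop.

```bash
cat > h.py <<'E'
import numpy as np,cv2
from rig import env
def ray(d,px):
    u=cv2.undistortPoints(np.array([[px]],float),d["intrinsics"],d["D"])[0,0]
    v=d["R"].T@np.array([u[0],u[1],1]);return -d["R"].T@d["t"],v/np.linalg.norm(v)
def at_z(d,px,z):
    c,v=ray(d,px);return (c+v*(z-c[2])/v[2])
def proj(d,X):
    p,_=cv2.projectPoints(np.array(X,float).reshape(-1,1,3),cv2.Rodrigues(d["R"])[0],d["t"],d["intrinsics"],d["D"]);return p[:,0]
def tri(ds,pxs):
    A=0;b=0
    for d,p in zip(ds,pxs):
        c,v=ray(d,p);M=np.eye(3)-np.outer(v,v);A=A+M;b=b+M@c
    return np.linalg.solve(A,b)
def crop(img,x0,y0,w,h,W,H): return cv2.resize(img[y0:y0+h,x0:x0+w,::-1],(W,H),interpolation=cv2.INTER_CUBIC)
def st():
    s=env.state()
    print("t",round(s["time"],2),"p",s["ee_pos"].round(1),"r",s["tool_rot"].round(2),"F",s["ft_force"].round(1),"M",s["torque"].round(3),"w",round(s["grip_width"],1),"q",s["q"].round(1))
    return s
E
python3 - <<'E'
from h import *
t=env.snapshot("top");s=env.snapshot("side")
im=np.hstack([crop(t["img"],285,188,40,50,400,500),crop(s["img"],268,195,40,50,400,500)])
cv2.imwrite("pics/v3.png",im);print(env.tips_ahead)
hsv=cv2.cvtColor(t["img"],cv2.COLOR_RGB2HSV)
teal=((hsv[...,0]>60)&(hsv[...,0]<98)&(hsv[...,1]>60)).astype(np.uint8)
teal[:, :270]=0;teal[:,345:]=0;teal[:185]=0;teal[250:]=0
n,l,stt,c=cv2.connectedComponentsWithStats(teal)
k=1+stt[1:,4].argmax();cnt=max(cv2.findContours((l==k).astype(np.uint8),0,1)[0],key=cv2.contourArea)
e=cv2.fitEllipse(cv2.convexHull(cnt));print("ell",e,[at_z(t,e[0],z).round(1) for z in(30,48,72)])
og=((hsv[...,0]<18)&(hsv[...,1]>150)&(hsv[...,2]>120));sub=np.zeros_like(og);sub[186:205,285:312]=og[186:205,285:312]
yx=np.argwhere(sub);print("orange",len(yx),yx.mean(0),at_z(t,yx.mean(0)[::-1],128))
b=((hsv[...,0]>100)&(hsv[...,0]<125)&(hsv[...,1]>120)).astype(np.uint8);b[:,:350]=0;b[:,430:]=0
cnt=max(cv2.findContours(b,0,1)[0],key=cv2.contourArea);r=cv2.minAreaRect(cnt);print("tray",r,at_z(t,r[0],15),[at_z(t,p,28).round() for p in cv2.boxPoints(r)])
E
```

```text
11.0
ell ((303.001953125, 216.64566040039062), (43.993038177490234, 45.17646789550781), 84.51473999023438) [array([558.4, -47.7,  30. ]), array([557.2, -46.6,  48. ]), array([555.8, -45.2,  72. ])]
orange 15 [195.         297.26666667] [613.11068072 -26.39460199 128.        ]
tray ((388.1176452636719, 217.74542236328125), (48.661617279052734, 60.018070220947266), 5.355824947357178) [ 554.51373628 -310.25251786   15.        ] [array([ 470., -223.,   28.]), array([ 653., -244.,   28.]), array([ 638., -391.,   28.]), array([ 456., -368.,   28.])]
```

View pics/v3.png

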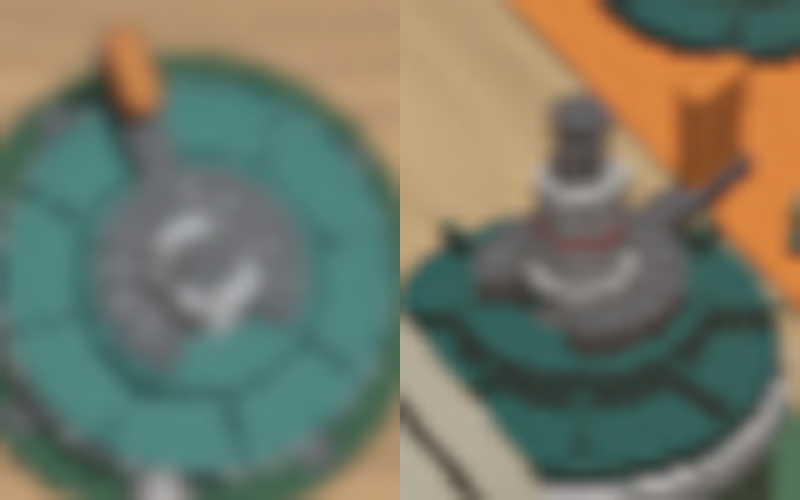

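```bash
python3 - <<'E'
from h import *
t=env.snapshot("top");s=env.snapshot("side")
print("stud",at_z(t,(305.7,213.4),150),tri([t,s],[(305.7,213.4),(285.7,205)]))
print("side stud z150",at_z(s,(285.7,205.2),150),"nut top",at_z(s,(285.7,212.8),128))
print("flange",at_z(t,(304.2,214.2),75),"washer", at_z(t,(304.7,213.8),95))
print("fin",at_z(t,(297.6,194.9),130), tri([t,s],[(297.7,194.9),(298.8,203.8)]))
E
```

```text
stud [559.76589966 -48.00132427 150.        ] [559.64775401 -47.8330983  153.3853714 ]
side stud z150 [561.53448541 -44.74217926 150.        ] nut top [558.63723981 -49.82069931 128.        ]
flange [562.73182718 -48.58692343  75.        ] washer [562.50817249 -48.78192203  95.        ]
fin [613.14802134 -27.23881942 130.        ] [613.88386552 -27.81121075 124.56214936]
```

Emit:
arm_command(
  twist=[
    [0,0,0],
    [0,0,0],
    [0,0,0],
    [0,0,0],
    [0,0,0],
    [0,0,0],
    [0,0,0],
    [0,0,0],
  ],
  slide=[
    [-25.5,-29.6,0],
    [-51,-59.2,0],
    [-76.5,-88.8,0],
    [-102,-118.4,0],
    [-127.5,-148,0],
    [-153,-177.6,0],
    [-178.5,-207.2,0],
    [-204,-236.8,0],
  ],
  fingers=[0.5,0.5,0.5,0.5,0.5,0.5,0.5,0.5],
  newtons=20,
)

```text
time: 1.57
ee_pos: [349.4, -363.8, 242.6]
tool_rot: [-180.0, -0.0, -74.3]
ft_force: [0.7, -0.0, 0.7]
grip_width: 42.8
```

```bash
python3 -c "
from h import *
st()"
```

```text
t 1.57 p [ 349.4 -363.8  242.6] r [-1.7997e+02 -4.0000e-02 -7.4330e+01] F [ 0.7 -0.   0.7] M [ 0.016 -0.069  0.003] w 42.8 q [ 42.   24.1   1.4 109.9  -0.8  46.  -30.6]
```

Emit:
arm_command(
  twist=[
    [0,0,-0.09],
    [0,0,-0.18],
    [0,0,-0.27],
    [0,0,-0.36],
    [0,0,-0.45],
    [0,0,-0.54],
    [0,0,-0.63],
    [0,0,-0.72],
  ],
  slide=[
    [-25,-29.25,0],
    [-50,-58.5,0],
    [-75,-87.75,0],
    [-100,-117,0],
    [-125,-146.25,0],
    [-150,-175.5,0],
    [-175,-204.75,0],
    [-200,-234,0],
  ],
  fingers=[0.5,0.5,0.5,0.5,0.5,0.5,0.5,0.5],
)

```text
time: 2.23
ee_pos: [520.7, -107.9, 242.7]
tool_rot: [-180.0, -0.0, -32.8]
ft_force: [0.5, -0.9, -0.3]
grip_width: 42.8
```

```bash
python3 -c "
from h import *
st()"
```

```text
t 2.23 p [ 520.7 -107.9  242.7] r [-1.7999e+02 -4.0000e-02 -3.2820e+01] F [ 0.5 -0.9 -0.3] M [ 0.013 -0.005 -0.041] w 42.8 q [ 16.7  26.6 -11.6 105.6   6.9  48.5 -31.1]
```

Emit:
arm_command(
  twist=[
    [0,0,-0.12],
    [0,0,-0.24],
    [0,0,-0.36],
    [0,0,-0.48],
    [0,0,-0.6],
    [0,0,-0.72],
    [0,0,-0.84],
    [0,0,-0.96],
  ],
  slide=[
    [0.1,-9.25,0],
    [0.2,-18.5,0],
    [0.3,-27.75,0],
    [0.4,-37,0],
    [0.5,-46.25,0],
    [0.6,-55.5,0],
    [0.8,-64.75,0],
    [0.9,-74,0],
  ],
  fingers=[0.5,0.5,0.5,0.5,0.5,0.5,0.5,0.5],
)

```text
time: 2.9
ee_pos: [561.3, -47.8, 242.5]
tool_rot: [180.0, -0.0, 22.3]
ft_force: [0.3, -0.1, 0.1]
grip_width: 42.6
```

Emit:
arm_command(
  twist=[
    [0,0,-0.12],
    [0,0,-0.24],
    [0,0,-0.36],
    [0,0,-0.48],
    [0,0,-0.6],
    [0,0,-0.72],
    [0,0,-0.84],
    [0,0,-0.96],
  ],
  slide=[
    [0,0,7],
    [0,0,14],
    [0,0,21],
    [0,0,28],
    [0,0,35],
    [0,0,42],
    [0,0,49],
    [0,0,56],
  ],
  fingers=[0.5,0.5,0.5,0.5,0.5,0.5,0.5,0.5],
)

```text
time: 3.57
ee_pos: [561.1, -48.3, 186.1]
tool_rot: [180.0, 0.0, 77.3]
ft_force: [0.3, 0.2, -0.2]
grip_width: 42.6
```

Emit:
arm_command(
  twist=[
    [0,0,-0.1],
    [0,0,-0.2],
    [0,0,-0.3],
    [0,0,-0.4],
    [0,0,-0.5],
    [0,0,-0.5],
    [0,0,-0.5],
    [0,0,-0.5],
  ],
  slide=[
    [0,0,3],
    [0,0,6],
    [0,0,9],
    [0,0,12],
    [0,0,15],
    [0,0,15],
    [0,0,15],
    [0,0,15],
  ],
  fingers=[0.5,0.5,0.5,0.5,0.5,0.5,0.5,0.5],
)

```text
time: 4.23
ee_pos: [561.1, -48.2, 171.5]
tool_rot: [180.0, 0.0, 105.4]
ft_force: [-0.1, -0.3, 0.7]
grip_width: 42.8
```

```bash
python3 - <<'E'
from h import *
st()
s=env.snapshot("side");t=env.snapshot("top")
cv2.imwrite("pics/v4.png",np.hstack([crop(t["img"],280,170,50,75,400,600),crop(s["img"],258,170,50,75,400,600)]))
print(proj(s,[[561,-48,150],[561,-48,128]]))
E
```

```text
t 4.23 p [561.1 -48.2 171.5] r [1.7999e+02 1.0000e-02 1.0544e+02] F [-0.1 -0.3  0.7] M [ 0.036 -0.009  0.007] w 42.8 q [ 30.5  41.  -46.  104.4  37.4  51.   72.3]
[[286.11163584 205.87580856]
 [286.11908111 212.19406136]]
```

View pics/v4.png

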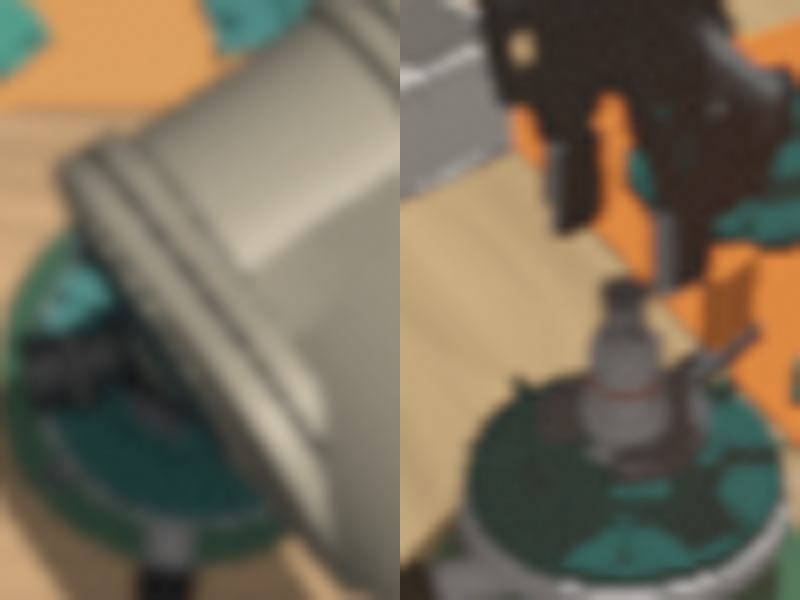

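The top view shows the arm hiding most of the turntable. In the side view the open fingers straddle the stud cap at crop (622,285), with the finger tips at (575,225) and (680,285), so the jaws are centred on the stud. I descend from here.

Emit:
arm_command(
  twist=[
    [0,0,0],
    [0,0,0],
    [0,0,0],
    [0,0,0],
    [0,0,0],
    [0,0,0],
    [0,0,0],
    [0,0,0],
  ],
  slide=[
    [0,0,10],
    [0,0,20],
    [0,0,30],
    [0,0,40],
    [0,0,50],
    [0,0,55],
    [0,0,58],
    [0,0,58],
  ],
  fingers=[0.5,0.5,0.5,0.5,0.5,0.5,0.5,0.5],
)

```text
time: 5.0
ee_pos: [560.5, -47.9, 112.4]
tool_rot: [-179.9, -0.0, 105.6]
ft_force: [0.1, -0.1, -0.2]
grip_width: 42.7
```

Emit:
arm_command(
  twist=[
    [0,0,0],
    [0,0,0],
    [0,0,0],
    [0,0,0],
    [0,0,0],
    [0,0,0],
    [0,0,0],
    [0,0,0],
  ],
  slide=[
    [0,0,0],
    [0,0,0],
    [0,0,0],
    [0,0,0],
    [0,0,0],
    [0,0,0],
    [0,0,0],
    [0,0,0],
  ],
  fingers=[0.4,0.35,0.3,0.25,0.2,0.2,0.2,0.2],
  newtons=20,
)

```text
time: 5.67
ee_pos: [561.3, -47.9, 113.8]
tool_rot: [179.9, 0.0, 105.6]
ft_force: [-1.2, 0.4, 5.2]
grip_width: 26.5
```

```bash
python3 -c "
from h import *
st()"
```

```text
t 5.67 p [561.3 -47.9 113.8] r [1.7994e+02 1.0000e-02 1.0560e+02] F [-1.2  0.4  5.2] M [0.119 0.112 0.056] w 26.5 q [ 28.1  45.2 -42.2 106.8  42.3  45.   68.4]
```

Emit:
arm_command(
  twist=[
    [0,0,0],
    [0,0,0],
    [0,0,0.02],
    [0,0,0.04],
    [0,0,0.06],
    [0,0,0.08],
    [0,0,0.1],
    [0,0,0.1],
  ],
  slide=[
    [0,0,0],
    [0,0,0],
    [0,0,0],
    [0,0,0],
    [0,0,0],
    [0,0,0],
    [0,0,0],
    [0,0,0],
  ],
  fingers=[0.1,0.1,0.1,0.1,0.1,0.1,0.1,0.1],
)

```text
time: 6.33
ee_pos: [561.4, -48.0, 113.8]
tool_rot: [179.9, 0.0, 99.8]
ft_force: [0.1, -0.2, 5.2]
grip_width: 26.5
```

```bash
python3 -c "
from h import *
st()"
```

```text
t 6.33 p [561.4 -48.  113.8] r [1.7995e+02 3.0000e-02 9.9820e+01] F [ 0.1 -0.2  5.2] M [-0.004  0.077  0.022] w 26.5 q [ 27.3  44.7 -40.7 106.8  41.1  44.2  63.7]
```

Width stays at 26.5 mm, which means the jaws are about 13° off the flats. I open slightly, turn and re-close.

Emit:
arm_command(
  twist=[
    [0,0,0],
    [0,0,0],
    [0,0,0.08],
    [0,0,0.16],
    [0,0,0.23],
    [0,0,0.23],
    [0,0,0.23],
    [0,0,0.23],
  ],
  slide=[
    [0,0,0],
    [0,0,0],
    [0,0,0],
    [0,0,0],
    [0,0,0],
    [0,0,0],
    [0,0,0],
    [0,0,0],
  ],
  fingers=[0.4,0.4,0.4,0.4,0.4,0.2,0.1,0.1],
)

```text
time: 7.0
ee_pos: [560.6, -48.4, 113.1]
tool_rot: [-180.0, 0.0, 86.8]
ft_force: [-0.8, -1.6, 1.6]
grip_width: 26.5
```

Emit:
arm_command(
  twist=[
    [0,0,0],
    [0,0,0],
    [0,0,0],
    [0,0,0],
    [0,0,0],
    [0,0,0],
    [0,0,0],
    [0,0,0],
  ],
  slide=[
    [0,0,0],
    [0,0,0],
    [0,0,0],
    [0,0,0],
    [0,0,0],
    [0,0,0],
    [0,0,0],
    [0,0,0],
  ],
  fingers=[0.1,0.1,0.1,0.1,0.1,0.1,0.1,0.1],
)

```text
time: 7.67
ee_pos: [560.7, -48.3, 113.2]
tool_rot: [-180.0, 0.0, 86.7]
ft_force: [-1.5, -2.3, -0.4]
grip_width: 26.2
```

```bash
python3 -c "
from h import *
st()"
```

```text
t 7.67 p [560.7 -48.3 113.2] r [-1.7996e+02  3.0000e-02  8.6680e+01] F [-1.5 -2.3 -0.4] M [-0.44   0.274 -0.037] w 26.2 q [ 25.4  43.7 -37.3 106.9  38.2  42.6  53.1]
```

```bash
python3 - <<'E'
from h import *
s=env.snapshot("side")
cv2.imwrite("pics/v5.png",crop(s["img"],262,180,48,54,640,720)[:600])
E
```

```text
(no output)
```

View pics/v5.png

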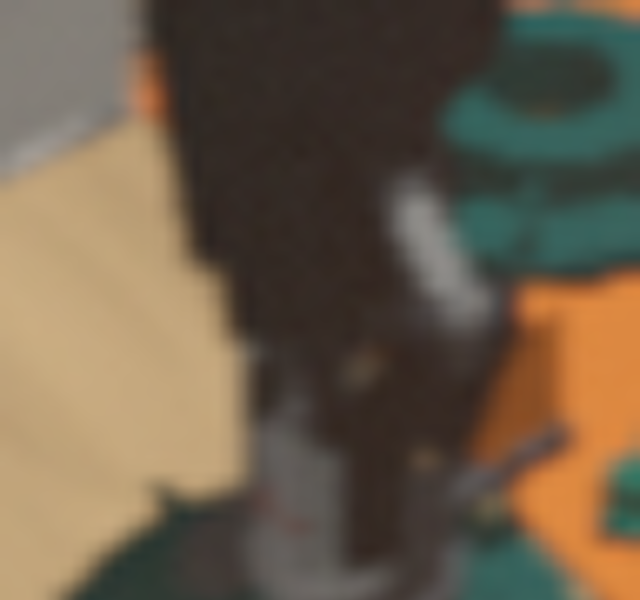

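```bash
python3 - <<'E'
from h import *
s=env.snapshot("side");st()
for a in(21,15,8,2,-5):
    c,q=np.cos(np.radians(a)),np.sin(np.radians(a));print(a,proj(s,[[561+58*c,-48+58*q,112],[561+70*c,-48+70*q,94]]).round(1).tolist())
E
```

```text
t 7.77 p [560.7 -48.3 113.2] r [-1.7997e+02  3.0000e-02  8.6680e+01] F [-0.9 -1.7 -1.2] M [-0.479  0.276 -0.031] w 26.3 q [ 25.4  43.7 -37.3 106.9  38.2  42.6  53.1]
21 [[299.0, 207.1], [301.4, 210.1]]
15 [[300.6, 207.9], [303.3, 211.1]]
8 [[302.2, 209.1], [305.3, 212.5]]
2 [[303.5, 210.1], [306.8, 213.8]]
-5 [[304.7, 211.5], [308.3, 215.4]]
```

Emit:
arm_command(
  twist=[
    [0,0,0],
    [0,0,0],
    [0,0,0],
    [0,0,0],
    [0,0,0.09],
    [0,0,0.18],
    [0,0,0.18],
    [0,0,0.18],
  ],
  slide=[
    [0,0,0],
    [0,0,0],
    [0,0,0],
    [0,0,0],
    [0,0,0],
    [0,0,0],
    [0,0,0],
    [0,0,0],
  ],
  fingers=[0.5,0.5,0.5,0.5,0.5,0.5,0.5,0.4],
)

```text
time: 8.43
ee_pos: [561.2, -47.8, 113.5]
tool_rot: [180.0, -0.0, 76.5]
ft_force: [-0.4, -0.5, 0.3]
grip_width: 34.6
```

Emit:
arm_command(
  twist=[
    [0,0,0],
    [0,0,0],
    [0,0,0],
    [0,0,0],
    [0,0,0],
    [0,0,0],
    [0,0,0],
    [0,0,0],
  ],
  slide=[
    [0,0,0],
    [0,0,0],
    [0,0,0],
    [0,0,0],
    [0,0,0],
    [0,0,0],
    [0,0,0],
    [0,0,0],
  ],
  fingers=[0.2,0.2,0.2,0.2,0.2,0.2,0.2,0.2],
)

```text
time: 9.1
ee_pos: [561.0, -48.6, 113.6]
tool_rot: [180.0, 0.0, 76.4]
ft_force: [-1.1, -2.4, 5.1]
grip_width: 25.1
```

```bash
python3 -c "
from h import *
st()"
```

```text
t 9.1 p [561.  -48.6 113.6] r [1.7998e+02 4.0000e-02 7.6380e+01] F [-1.1 -2.4  5.1] M [-0.557  0.285  0.019] w 25.1 q [ 23.8  43.  -34.6 106.9  35.9  41.5  45. ]
```

Emit:
arm_command(
  twist=[
    [0,0,0],
    [0,0,0],
    [0,0,0],
    [0,0,0],
    [0,0,0.05],
    [0,0,0.1],
    [0,0,0.1],
    [0,0,0.1],
  ],
  slide=[
    [0,0,0],
    [0,0,0],
    [0,0,0],
    [0,0,0],
    [0,0,0],
    [0,0,0],
    [0,0,0],
    [0,0,0],
  ],
  fingers=[0.5,0.5,0.5,0.5,0.5,0.5,0.5,0.4],
)

```text
time: 9.77
ee_pos: [561.0, -47.8, 113.3]
tool_rot: [180.0, -0.0, 70.7]
ft_force: [0.1, 0.7, 0.1]
grip_width: 34.3
```

Emit:
arm_command(
  twist=[
    [0,0,0],
    [0,0,0],
    [0,0,0],
    [0,0,0],
    [0,0,0],
    [0,0,0],
    [0,0,0],
    [0,0,0],
  ],
  slide=[
    [0,0,0],
    [0,0,0],
    [0,0,0],
    [0,0,0],
    [0,0,0],
    [0,0,0],
    [0,0,0],
    [0,0,0],
  ],
  fingers=[0.2,0.2,0.2,0.2,0.2,0.2,0.2,0.2],
)

```text
time: 10.43
ee_pos: [560.8, -48.6, 113.4]
tool_rot: [-180.0, 0.1, 70.6]
ft_force: [-2.3, -3.3, 5.4]
grip_width: 24.3
```

```bash
python3 -c "
from h import *
st()"
```

```text
t 10.43 p [560.8 -48.6 113.4] r [-1.800e+02  5.000e-02  7.063e+01] F [-2.3 -3.3  5.4] M [-0.707  0.425  0.02 ] w 24.3 q [ 22.9  42.6 -33.1 106.9  34.5  40.8  40.5]
```

Emit:
arm_command(
  twist=[
    [0,0,0],
    [0,0,0],
    [0,0,0],
    [0,0,0],
    [0,0,0.03],
    [0,0,0.06],
    [0,0,0.09],
    [0,0,0.12],
  ],
  slide=[
    [-0.5,0,0],
    [-0.8,0,0],
    [-0.8,0,0],
    [-0.8,0,0],
    [-0.8,0,0],
    [-0.8,0,0],
    [-0.8,0,0],
    [-0.8,0,0],
  ],
  fingers=[0.1,0.1,0.1,0.1,0.1,0.1,0.1,0.1],
  newtons=80,
)

```text
time: 11.1
ee_pos: [560.7, -48.7, 113.6]
tool_rot: [180.0, 0.0, 63.7]
ft_force: [-2.4, -2.3, 6.7]
grip_width: 22.7
```

```bash
python3 -c "
from h import *
st()"
```

```text
t 11.1 p [560.7 -48.7 113.6] r [1.7999e+02 1.0000e-02 6.3700e+01] F [-2.4 -2.3  6.7] M [-0.564  0.509  0.027] w 22.7 q [ 21.9  42.1 -31.2 107.   32.8  40.   35.2]
```

Emit:
arm_command(
  twist=[
    [0,0,0.04],
    [0,0,0.08],
    [0,0,0.12],
    [0,0,0.16],
    [0,0,0.2],
    [0,0,0.24],
    [0,0,0.28],
    [0,0,0.32],
  ],
  slide=[
    [0,0,0],
    [0,0,0],
    [0,0,0],
    [0,0,0],
    [0,0,0],
    [0,0,0],
    [0,0,0],
    [0,0,0],
  ],
  fingers=[0.1,0.1,0.1,0.1,0.1,0.1,0.1,0.1],
)

```text
time: 11.77
ee_pos: [560.5, -49.1, 113.6]
tool_rot: [180.0, 0.0, 45.3]
ft_force: [-2.6, -4.2, 6.6]
grip_width: 22.5
```

```bash
python3 -c "
from h import *
st()"
```

```text
t 11.77 p [560.5 -49.1 113.6] r [1.7998e+02 4.0000e-02 4.5320e+01] F [-2.6 -4.2  6.6] M [-0.6    0.63   0.022] w 22.5 q [ 18.9  41.1 -26.2 107.1  28.   38.3  21.1]
```

Emit:
arm_command(
  twist=[
    [0,0,0.04],
    [0,0,0.08],
    [0,0,0.12],
    [0,0,0.16],
    [0,0,0.2],
    [0,0,0.24],
    [0,0,0.28],
    [0,0,0.32],
  ],
  slide=[
    [0,0,0],
    [0,0,0],
    [0,0,0],
    [0,0,0],
    [0,0,0],
    [0,0,0],
    [0,0,0],
    [0,0,0],
  ],
  fingers=[0.1,0.1,0.1,0.1,0.1,0.1,0.1,0.1],
)

```text
time: 12.43
ee_pos: [560.2, -49.3, 113.6]
tool_rot: [180.0, 0.1, 27.0]
ft_force: [-4.1, -3.5, 6.6]
grip_width: 22.5
```

```bash
python3 -c "
from h import *
st()"
```

```text
t 12.43 p [560.2 -49.3 113.6] r [1.7997e+02 6.0000e-02 2.6990e+01] F [-4.1 -3.5  6.6] M [-0.68   0.793  0.025] w 22.5 q [ 15.7  40.3 -21.2 107.2  23.1  36.8   7.4]
```

Emit:
arm_command(
  twist=[
    [0,0,0.04],
    [0,0,0.08],
    [0,0,0.12],
    [0,0,0.16],
    [0,0,0.2],
    [0,0,0.24],
    [0,0,0.28],
    [0,0,0.32],
  ],
  slide=[
    [-0.3,0,0],
    [-0.6,0,0],
    [-0.9,0,0],
    [-1,0,0],
    [-1,0,0],
    [-1,0,0],
    [-1,0,0],
    [-1,0,0],
  ],
  fingers=[0.1,0.1,0.1,0.1,0.1,0.1,0.1,0.1],
)

```text
time: 13.1
ee_pos: [559.8, -49.4, 113.6]
tool_rot: [180.0, -0.0, 8.7]
ft_force: [-1.7, -2.8, 7.4]
grip_width: 22.3
```

```bash
python3 -c "
from h import *
st()"
```

```text
t 13.1 p [559.8 -49.4 113.6] r [ 1.7997e+02 -1.0000e-02  8.6600e+00] F [-1.7 -2.8  7.4] M [-0.566  0.53   0.026] w 22.3 q [ 12.6  39.6 -16.1 107.4  17.8  35.4  -6. ]
```

Emit:
arm_command(
  twist=[
    [0,0,0.04],
    [0,0,0.08],
    [0,0,0.12],
    [0,0,0.16],
    [0,0,0.2],
    [0,0,0.24],
    [0,0,0.28],
    [0,0,0.32],
  ],
  slide=[
    [-0.2,0.4,0],
    [-0.2,0.4,0],
    [-0.2,0.4,0],
    [-0.2,0.4,0],
    [-0.2,0.4,0],
    [-0.2,0.4,0],
    [-0.2,0.4,0],
    [-0.2,0.4,0],
  ],
  fingers=[0.1,0.1,0.1,0.1,0.1,0.1,0.1,0.1],
)

```text
time: 13.77
ee_pos: [559.5, -49.4, 113.9]
tool_rot: [180.0, -0.0, -9.6]
ft_force: [-3.7, -2.8, 10.2]
grip_width: 22.4
```

```bash
python3 -c "
from h import *
st()"
```

```text
t 13.77 p [559.5 -49.4 113.9] r [179.98  -0.    -9.59] F [-3.7 -2.8 10.2] M [-0.492  0.85   0.351] w 22.4 q [  9.3  39.1 -11.  107.5  12.4  34.5 -19.1]
```

Moment rose to 0.35 N m and the nut began lifting, so the play ended within this step. I continue with the matching lift.

Emit:
arm_command(
  twist=[
    [0,0,0.04],
    [0,0,0.08],
    [0,0,0.12],
    [0,0,0.16],
    [0,0,0.2],
    [0,0,0.24],
    [0,0,0.28],
    [0,0,0.32],
  ],
  slide=[
    [-0.4,0,-0.1],
    [-0.4,0,-0.2],
    [-0.4,0,-0.3],
    [-0.4,0,-0.4],
    [-0.4,0,-0.5],
    [-0.4,0,-0.6],
    [-0.4,0,-0.7],
    [-0.4,0,-0.8],
  ],
  fingers=[0.1,0.1,0.1,0.1,0.1,0.1,0.1,0.1],
)

```text
time: 14.43
ee_pos: [559.1, -49.4, 114.5]
tool_rot: [180.0, -0.0, -27.9]
ft_force: [-2.9, -1.8, 7.5]
grip_width: 22.7
```

```bash
python3 -c "
from h import *
st()"
```

```text
t 14.43 p [559.1 -49.4 114.5] r [ 1.800e+02 -1.000e-02 -2.792e+01] F [-2.9 -1.8  7.5] M [-0.371  0.715  0.301] w 22.7 q [  6.   38.8  -6.  107.7   6.7  33.8 -32.1]
```

Emit:
arm_command(
  twist=[
    [0,0,0.04],
    [0,0,0.08],
    [0,0,0.12],
    [0,0,0.16],
    [0,0,0.2],
    [0,0,0.24],
    [0,0,0.28],
    [0,0,0.32],
  ],
  slide=[
    [-0.3,0,-0.06],
    [-0.3,0,-0.12],
    [-0.3,0,-0.18],
    [-0.3,0,-0.25],
    [-0.3,0,-0.31],
    [-0.3,0,-0.37],
    [-0.3,0,-0.44],
    [-0.3,0,-0.5],
  ],
  fingers=[0.1,0.1,0.1,0.1,0.1,0.1,0.1,0.1],
)

```text
time: 15.1
ee_pos: [558.8, -49.1, 114.9]
tool_rot: [180.0, -0.0, -46.2]
ft_force: [-4.1, -1.5, 8.5]
grip_width: 22.7
```

Emit:
arm_command(
  twist=[
    [0,0,0.04],
    [0,0,0.08],
    [0,0,0.12],
    [0,0,0.16],
    [0,0,0.2],
    [0,0,0.24],
    [0,0,0.28],
    [0,0,0.32],
  ],
  slide=[
    [0,0,-0.06],
    [0,0,-0.12],
    [0,0,-0.18],
    [0,0,-0.25],
    [0,0,-0.31],
    [0,0,-0.37],
    [0,0,-0.44],
    [0,0,-0.5],
  ],
  fingers=[0.1,0.1,0.1,0.1,0.1,0.1,0.1,0.1],
)

```text
time: 15.77
ee_pos: [558.6, -48.9, 115.4]
tool_rot: [180.0, 0.0, -64.6]
ft_force: [-4.3, -0.8, 8.2]
grip_width: 23.0
```

```bash
python3 -c "
from h import *
st()"
```

```text
t 15.77 p [558.6 -48.9 115.4] r [ 1.7999e+02  2.0000e-02 -6.4570e+01] F [-4.3 -0.8  8.2] M [-0.296  0.823  0.332] w 23.0 q [ -0.6  38.8   4.2 107.9  -4.8  33.5 -57.8]
```

Emit:
arm_command(
  twist=[
    [0,0,0.04],
    [0,0,0.08],
    [0,0,0.12],
    [0,0,0.16],
    [0,0,0.2],
    [0,0,0.24],
    [0,0,0.28],
    [0,0,0.32],
  ],
  slide=[
    [-0.2,0.4,-0.06],
    [-0.2,0.4,-0.12],
    [-0.2,0.4,-0.18],
    [-0.2,0.4,-0.25],
    [-0.2,0.4,-0.31],
    [-0.2,0.4,-0.37],
    [-0.2,0.4,-0.44],
    [-0.2,0.4,-0.5],
  ],
  fingers=[0.1,0.1,0.1,0.1,0.1,0.1,0.1,0.1],
)

```text
time: 16.43
ee_pos: [558.5, -48.6, 115.9]
tool_rot: [-180.0, 0.0, -82.9]
ft_force: [-3.8, 0.6, 9.6]
grip_width: 22.0
```

Emit:
arm_command(
  twist=[
    [0,0,0.04],
    [0,0,0.08],
    [0,0,0.12],
    [0,0,0.16],
    [0,0,0.2],
    [0,0,0.24],
    [0,0,0.28],
    [0,0,0.32],
  ],
  slide=[
    [0,0,-0.06],
    [0,0,-0.12],
    [0,0,-0.18],
    [0,0,-0.25],
    [0,0,-0.31],
    [0,0,-0.37],
    [0,0,-0.44],
    [0,0,-0.5],
  ],
  fingers=[0.1,0.1,0.1,0.1,0.1,0.1,0.1,0.1],
)

```text
time: 17.1
ee_pos: [558.5, -48.2, 116.4]
tool_rot: [180.0, 0.1, -101.2]
ft_force: [-2.5, -0.4, 9.5]
grip_width: 22.9
```

```bash
python3 - <<'E'
from h import *
st()
s=env.snapshot("side");t=env.snapshot("top")
cv2.imwrite("pics/v6.png",np.hstack([crop(t["img"],275,180,60,75,400,500),crop(s["img"],258,180,60,75,400,500)]))
for a in range(-120,-39,10):
    c,q=np.cos(np.radians(a)),np.sin(np.radians(a));X=[560+58*c,-48.5+58*q,112]
    print(a,((proj(t,[X])[0]-[275,180]+.5)*6.667).round(),((proj(s,[X])[0]-[258,180]+.5)*6.667+[400,0]).round())
E
```

```text
t 17.1 p [558.5 -48.2 116.4] r [ 1.8000e+02  6.0000e-02 -1.0121e+02] F [-2.5 -0.4  9.5] M [0.039 0.724 0.323] w 22.9 q [ -7.2  39.4  14.4 108.1 -16.4  34.4 -83.5]
-120 [323. 299.] [588. 338.]
-110 [332. 278.] [613. 337.]
-100 [338. 255.] [637. 333.]
-90 [340. 231.] [659. 326.]
-80 [337. 207.] [680. 317.]
-70 [331. 185.] [697. 306.]
-60 [321. 163.] [710. 294.]
-50 [307. 144.] [720. 280.]
-40 [290. 127.] [726. 265.]
```

View pics/v6.png

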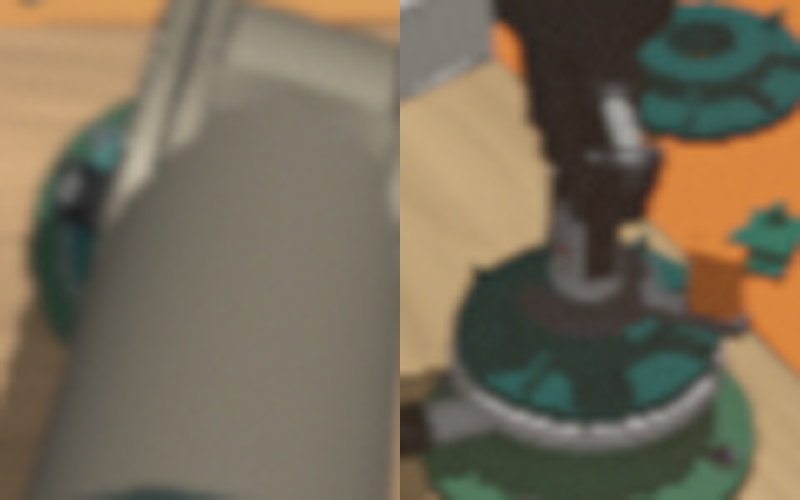

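Emit:
arm_command(
  twist=[
    [0,0,0.05],
    [0,0,0.1],
    [0,0,0.15],
    [0,0,0.2],
    [0,0,0.25],
    [0,0,0.3],
    [0,0,0.35],
    [0,0,0.4],
  ],
  slide=[
    [0,0,-0.1],
    [0,0,-0.2],
    [0,0,-0.3],
    [0,0,-0.4],
    [0,0,-0.5],
    [0,0,-0.6],
    [0,0,-0.7],
    [0,0,-0.8],
  ],
  fingers=[0.1,0.1,0.1,0.1,0.1,0.1,0.1,0.1],
)

```text
time: 17.87
ee_pos: [558.6, -47.8, 117.1]
tool_rot: [180.0, 0.1, -124.1]
ft_force: [-2.8, 1.8, 7.3]
grip_width: 22.9
```

```bash
python3 -c "
from h import *
st()"
```

```text
t 17.87 p [558.6 -47.8 117.1] r [ 1.7996e+02  7.0000e-02 -1.2413e+02] F [-2.8  1.8  7.3] M [0.221 0.644 0.343] w 22.9 q [-11.2  40.3  20.9 108.2 -23.4  35.7 -99.8]
```

Emit:
arm_command(
  twist=[
    [0,0,0],
    [0,0,0],
    [0,0,0],
    [0,0,0],
    [0,0,0],
    [0,0,0],
    [0,0,0],
    [0,0,0],
  ],
  slide=[
    [0,0,0],
    [0,0,0],
    [0,0,0],
    [0,0,0],
    [0,0,0],
    [0,0,0],
    [0,0,-5],
    [0,0,-15],
  ],
  fingers=[0.5,0.5,0.5,0.5,0.5,0.5,0.5,0.5],
  newtons=30,
)

```text
time: 18.53
ee_pos: [557.7, -49.4, 131.5]
tool_rot: [179.9, -0.1, -124.2]
ft_force: [0.2, -0.3, 0.5]
grip_width: 42.6
```

Emit:
arm_command(
  twist=[
    [0,0,0],
    [0,0,0],
    [0,0,0],
    [0,0,0],
    [0,0,0],
    [0,0,0],
    [0,0,0],
    [0,0,0],
  ],
  slide=[
    [0,0,-12],
    [0,0,-24],
    [0,0,-36],
    [0,0,-48],
    [0,0,-58],
    [-30,0,-62],
    [-60,0,-62],
    [-90,0,-62],
  ],
  fingers=[0.5,0.5,0.5,0.5,0.5,0.5,0.5,0.5],
)

```text
time: 19.2
ee_pos: [610.1, 25.6, 195.6]
tool_rot: [-179.9, 0.1, -124.2]
ft_force: [0.6, 0.1, 0.1]
grip_width: 42.7
```

```bash
python3 - <<'E'
from h import *
st()
s=env.snapshot("side");t=env.snapshot("top")
cv2.imwrite("pics/v7.png",np.hstack([crop(t["img"],280,190,50,62,400,500),crop(s["img"],265,190,50,62,400,500)]))
for a in range(-70,-39,5):
    c,q=np.cos(np.radians(a)),np.sin(np.radians(a));X=[560+58*c,-48.5+58*q,130];Y=[560+58*c,-48.5+58*q,112]
    print(a,((proj(t,[X])[0]-[280,190]+.5)*8).round(),((proj(s,[Y])[0]-[265,190]+.5)*8+[400,0]).round())
print(((proj(t,[[560,-48.5,150]])[0]-[280,190]+.5)*8).round(),((proj(s,[[560,-48.5,150]])[0]-[265,190]+.5)*8).round()+[400,0])
E
```

```text
t 19.2 p [610.1  25.6 195.6] r [-1.7992e+02  8.0000e-02 -1.2424e+02] F [0.6 0.1 0.1] M [ 0.049 -0.039 -0.012] w 42.7 q [ -20.4   37.9   25.3   96.9  -20.2   49.6 -110.8]
-70 [363. 137.] [700. 288.]
-65 [357. 124.] [709. 280.]
-60 [350. 111.] [717. 273.]
-55 [342.  99.] [723. 264.]
-50 [333.  87.] [728. 256.]
-45 [324.  77.] [732. 247.]
-40 [313.  67.] [735. 238.]
[211. 191.] [571. 133.]
```

View pics/v7.png

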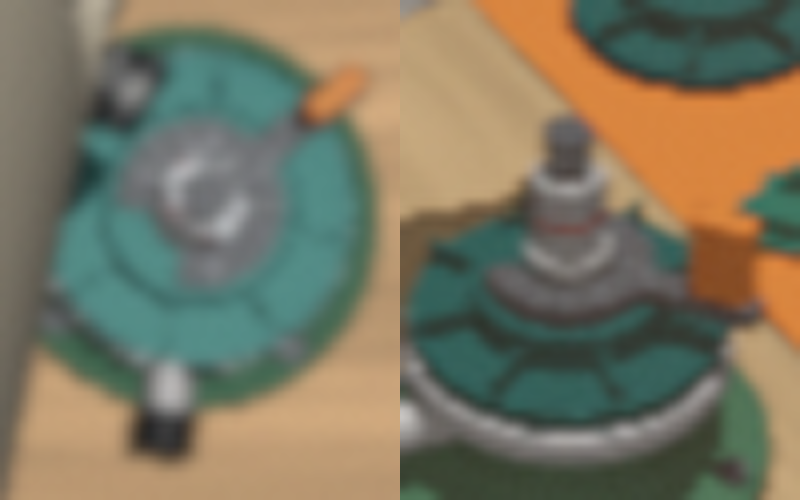

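Emit:
arm_command(
  twist=[
    [0,0,0.06],
    [0,0,0.12],
    [0,0,0.18],
    [0,0,0.24],
    [0,0,0.3],
    [0,0,0.345],
    [0,0,0.345],
    [0,0,0.345],
  ],
  slide=[
    [20,-10,0],
    [40,-20,0],
    [60,-30,0],
    [80,-40,0],
    [95,-47.5,5],
    [108.8,-54.5,10],
    [108.8,-54.5,20],
    [108.8,-54.5,20],
  ],
  fingers=[0.5,0.5,0.5,0.5,0.5,0.5,0.5,0.5],
)

```text
time: 19.97
ee_pos: [591.7, -95.4, 171.8]
tool_rot: [179.8, -0.1, -144.0]
ft_force: [-0.3, 0.7, -0.4]
grip_width: 42.9
```

```bash
python3 - <<'E'
from h import *
st()
s=env.snapshot("side");t=env.snapshot("top")
cv2.imwrite("pics/v8.png",crop(s["img"],265,175,60,60,600,600))
E
```

```text
t 19.97 p [591.7 -95.4 171.8] r [ 1.7983e+02 -1.3000e-01 -1.4396e+02] F [-0.3  0.7 -0.4] M [0.051 0.061 0.01 ] w 42.9 q [ -11.2   39.8   29.2   99.7  -25.1   47.3 -114.3]
```

View pics/v8.png

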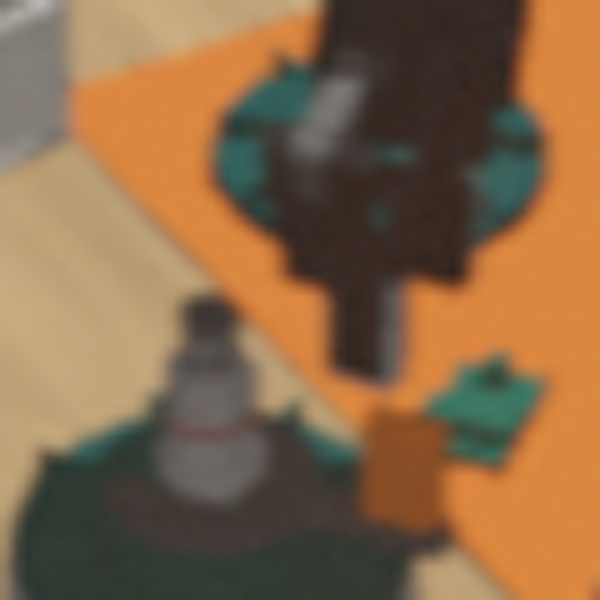

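Emit:
arm_command(
  twist=[
    [0,0,0],
    [0,0,0],
    [0,0,0],
    [0,0,0],
    [0,0,0],
    [0,0,0],
    [0,0,0],
    [0,0,0],
  ],
  slide=[
    [-2.1,-1,8],
    [-2.1,-1,16],
    [-2.1,-1,24],
    [-2.1,-1,34],
    [-2.1,-1,44],
    [-2.1,-1,52],
    [-2.1,-1,58],
    [-2.1,-1,58],
  ],
  fingers=[0.5,0.5,0.5,0.5,0.5,0.5,0.5,0.5],
  newtons=20,
)

```text
time: 20.73
ee_pos: [594.4, -95.0, 114.2]
tool_rot: [179.9, -0.1, -143.9]
ft_force: [-0.7, 0.4, 0.7]
grip_width: 42.9
```

Emit:
arm_command(
  twist=[
    [0,0,0],
    [0,0,0],
    [0,0,0],
    [0,0,0],
    [0,0,0],
    [0,0,0],
    [0,0,0],
    [0,0,0],
  ],
  slide=[
    [0,0,1],
    [0,0,2],
    [0,0,2],
    [0,0,2],
    [0,0,2],
    [0,0,2],
    [0,0,2],
    [0,0,2],
  ],
  fingers=[0.35,0.3,0.25,0.25,0.25,0.25,0.25,0.25],
)

```text
time: 21.4
ee_pos: [595.5, -95.2, 114.1]
tool_rot: [-180.0, 0.0, -143.9]
ft_force: [-0.5, 0.2, 1.0]
grip_width: 21.8
```

```bash
python3 - <<'E'
from h import *
st()
s=env.snapshot("side")
cv2.imwrite("pics/v9.png",crop(s["img"],275,185,50,50,600,600))
E
```

```text
t 21.4 p [595.5 -95.2 114.1] r [-1.7999e+02  1.0000e-02 -1.4393e+02] F [-0.5  0.2  1. ] M [-0.011  0.033 -0.017] w 21.8 q [  -9.5   44.2   26.2  101.6  -28.1   40.8 -111.9]
```

View pics/v9.png

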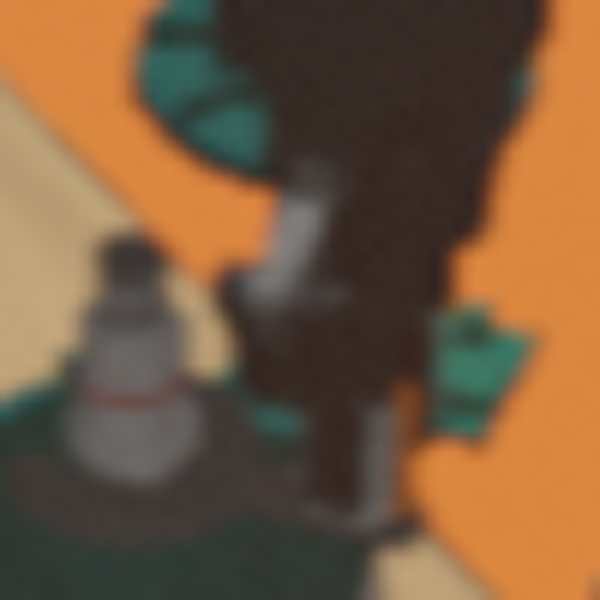

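The side view shows the fin between the jaws, with the near finger at crop (355,450) and the fin just behind it at (405,450). I lower 4 mm and close gently.

Emit:
arm_command(
  twist=[
    [0,0,0],
    [0,0,0],
    [0,0,0],
    [0,0,0],
    [0,0,0],
    [0,0,0],
    [0,0,0],
    [0,0,0],
  ],
  slide=[
    [0,0,2],
    [0,0,4],
    [0,0,4],
    [0,0,4],
    [0,0,4],
    [0,0,4],
    [0,0,4],
    [0,0,4],
  ],
  fingers=[0.2,0.15,0.1,0.05,0,0,0,0],
  newtons=20,
)

```text
time: 22.12
ee_pos: [595.3, -95.2, 109.9]
tool_rot: [180.0, -0.0, -143.9]
ft_force: [-0.2, 0.5, -1.4]
grip_width: 9.8
```

```bash
python3 -c "
from h import *
st()"
```

```text
t 22.12 p [595.3 -95.2 109.9] r [ 180.     -0.   -143.93] F [-0.2  0.5 -1.4] M [-0.055 -0.027 -0.006] w 9.8 q [  -9.3   44.5   26.   101.7  -28.3   40.4 -111.8]
```

Emit:
arm_command(
  twist=[
    [0,0,0],
    [0,0,0],
    [0,0,0],
    [0,0,0],
    [0,0,0],
    [0,0,0],
    [0,0,0],
    [0,0,0],
  ],
  slide=[
    [0,0,0],
    [0,0,0],
    [0,0,0],
    [0,-1.5,0],
    [0,-3,0],
    [0,-5,0],
    [0,-7,0],
    [0,-9,0],
  ],
  fingers=[0,0,0,0,0,0,0,0],
  newtons=50,
)

```text
time: 22.78
ee_pos: [600.9, -102.8, 110.0]
tool_rot: [-180.0, 0.0, -143.9]
ft_force: [-0.3, -0.1, -1.3]
grip_width: 9.3
```

```bash
python3 -c "
from h import *
st()"
```

```text
t 22.78 p [ 600.9 -102.8  110. ] r [-179.99    0.   -143.94] F [-0.3 -0.1 -1.3] M [-0.051 -0.034  0.018] w 9.3 q [  -8.6   44.9   26.   100.6  -28.1   41.  -111.5]
```

Emit:
arm_command(
  twist=[
    [0,0,0],
    [0,0,0],
    [0,0,0],
    [0,0,0],
    [0,0,0],
    [0,0,0],
    [0,0,0],
    [0,0,0],
  ],
  slide=[
    [0,-3,0],
    [0,-6,0],
    [0,-9,0],
    [0,-12,0],
    [0,-15,0],
    [0,-18,0],
    [0,-21,0],
    [0,-24,0],
  ],
  fingers=[0,0,0,0,0,0,0,0],
)

```text
time: 23.45
ee_pos: [615.0, -122.1, 109.9]
tool_rot: [-180.0, 0.0, -143.9]
ft_force: [-0.3, 0.0, -1.6]
grip_width: 9.0
```

```bash
python3 -c "
from h import *
st()"
```

```text
t 23.45 p [ 615.  -122.1  109.9] r [-180.      0.   -143.93] F [-0.3  0.  -1.6] M [-0.057 -0.089 -0.06 ] w 9.0 q [  -6.7   46.1   26.1   97.7  -27.8   42.8 -110.7]
```

Emit:
arm_command(
  twist=[
    [0,0,0],
    [0,0,0],
    [0,0,0],
    [0,0,0],
    [0,0,0],
    [0,0,0],
    [0,0,0],
    [0,0,0],
  ],
  slide=[
    [0,-4,0],
    [0,-8,0],
    [0,-12,0],
    [0,-16,0],
    [0,-20,0],
    [0,-24,0],
    [0,-28,0],
    [0,-32,0],
  ],
  fingers=[0,0,0,0,0,0,0,0],
)

```text
time: 24.12
ee_pos: [633.9, -148.0, 109.9]
tool_rot: [180.0, 0.0, -143.9]
ft_force: [0.2, 0.3, -1.0]
grip_width: 9.2
```

```bash
python3 -c "
from h import *
st()"
```

```text
t 24.12 p [ 633.9 -148.   109.9] r [ 180.      0.   -143.93] F [ 0.2  0.3 -1. ] M [-0.075 -0.062  0.002] w 9.2 q [  -4.2   47.7   26.2   93.6  -27.3   45.2 -109.9]
```

Emit:
arm_command(
  twist=[
    [0,0,0],
    [0,0,0],
    [0,0,0],
    [0,0,0],
    [0,0,0],
    [0,0,0],
    [0,0,0],
    [0,0,0],
  ],
  slide=[
    [10,-7.6,-5],
    [30,-23,-10],
    [55,-42,-10],
    [80,-61,-10],
    [105,-80,-10],
    [130,-100,-10],
    [150,-115,-10],
    [159.5,-122.3,-10],
  ],
  fingers=[0,0,0,0,0,0,0,0],
)

```text
time: 24.78
ee_pos: [573.5, -346.9, 120.8]
tool_rot: [-179.8, -0.2, -144.3]
ft_force: [-0.2, -1.7, -1.1]
grip_width: 8.9
```

```bash
python3 - <<'E'
from h import *
st()
t=env.snapshot("top");s=env.snapshot("side")
cv2.imwrite("pics/v10.png",np.hstack([crop(t["img"],340,170,100,120,400,480),crop(s["img"],270,190,120,144,400,480)]))
E
```

```text
t 24.78 p [ 573.5 -346.9  120.8] r [-179.83   -0.19 -144.27] F [-0.2 -1.7 -1.1] M [-0.063  0.024 -0.015] w 8.9 q [ 14.6  48.   25.3  89.9 -25.1  47.8 -94.7]
```

View pics/v10.png

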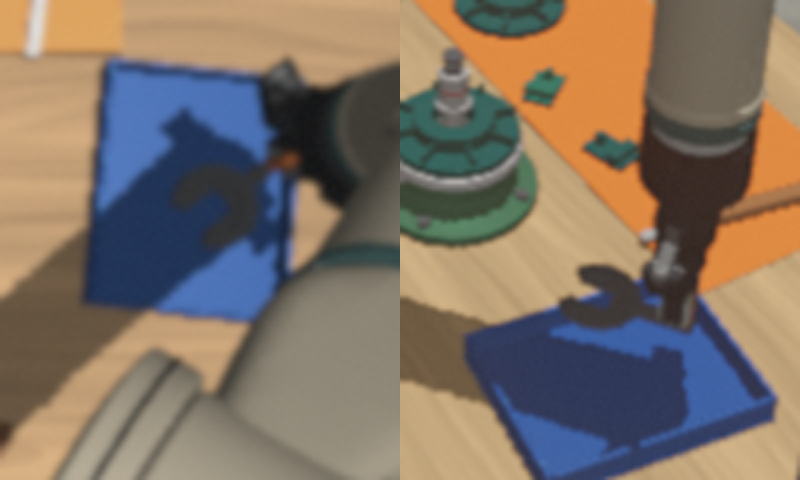

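Emit:
arm_command(
  twist=[
    [0,0,0],
    [0,0,0],
    [0,0,0],
    [0,0,0],
    [0,0,0],
    [0,0,0],
    [0,0,0],
    [0,0,0],
  ],
  slide=[
    [-2.5,3.5,10],
    [-4.7,6.5,22],
    [-4.7,6.5,36],
    [-4.7,6.5,50],
    [-4.7,6.5,64],
    [-4.7,6.5,75],
    [-4.7,6.5,83],
    [-4.7,6.5,86],
  ],
  fingers=[0,0,0,0,0,0,0,0],
)

```text
time: 25.55
ee_pos: [575.8, -331.9, 31.8]
tool_rot: [179.9, -0.1, -143.9]
ft_force: [-0.1, 0.3, -1.1]
grip_width: 9.4
```

Emit:
arm_command(
  twist=[
    [0,0,0],
    [0,0,0],
    [0,0,0],
    [0,0,0],
    [0,0,0],
    [0,0,0],
    [0,0,0],
    [0,0,0],
  ],
  slide=[
    [0,0,1],
    [0,0,2],
    [0,0,3],
    [0,0,4],
    [0,0,5],
    [0,0,5.5],
    [0,0,5.5],
    [0,0,5.5],
  ],
  fingers=[0,0,0,0,0,0,0,0],
)

```text
time: 26.22
ee_pos: [576.8, -332.5, 28.6]
tool_rot: [-180.0, 0.0, -143.9]
ft_force: [-0.6, 0.1, -1.2]
grip_width: 9.1
```

```bash
python3 -c "
from h import *
st()"
```

```text
t 26.22 p [ 576.8 -332.5   28.6] r [-1.7999e+02  1.0000e-02 -1.4393e+02] F [-0.6  0.1 -1.2] M [-0.021 -0.034  0.011] w 9.1 q [ 15.5  54.4  21.4  92.5 -28.4  38.6 -92.6]
```

Emit:
arm_command(
  twist=[
    [0,0,0],
    [0,0,0],
    [0,0,0],
    [0,0,0],
    [0,0,0],
    [0,0,0],
    [0,0,0],
    [0,0,0],
  ],
  slide=[
    [0,0,0.3],
    [0,0,0.6],
    [0,0,0.9],
    [0,0,1.2],
    [0,0,1.5],
    [0,0,1.8],
    [0,0,1.8],
    [0,0,1.8],
  ],
  fingers=[0,0,0,0,0,0,0,0],
)

```text
time: 26.88
ee_pos: [576.7, -332.5, 26.6]
tool_rot: [-180.0, -0.0, -143.9]
ft_force: [-0.7, 0.6, -0.6]
grip_width: 9.3
```

```bash
python3 -c "
from h import *
st()"
```

```text
t 26.88 p [ 576.7 -332.5   26.6] r [-180.     -0.   -143.93] F [-0.7  0.6 -0.6] M [0.047 0.013 0.001] w 9.3 q [ 15.5  54.6  21.3  92.5 -28.5  38.4 -92.6]
```

Emit:
arm_command(
  twist=[
    [0,0,0],
    [0,0,0],
    [0,0,0],
    [0,0,0],
    [0,0,0],
    [0,0,0],
    [0,0,0],
    [0,0,0],
  ],
  slide=[
    [0,0,0.2],
    [0,0,0.4],
    [0,0,0.6],
    [0,0,0.8],
    [0,0,1],
    [0,0,1],
    [0,0,1],
    [0,0,1],
  ],
  fingers=[0,0,0,0,0,0,0,0],
  newtons=20,
)

```text
time: 27.55
ee_pos: [576.7, -332.5, 26.6]
tool_rot: [-180.0, 0.0, -143.9]
ft_force: [-1.8, 2.0, 7.5]
grip_width: 9.5
```

```bash
python3 -c "
from h import *
st()"
```

```text
t 27.55 p [ 576.7 -332.5   26.6] r [-1.8000e+02  2.0000e-02 -1.4393e+02] F [-1.8  2.   7.5] M [ 0.313  0.465 -0.048] w 9.5 q [ 15.6  54.6  21.3  92.5 -28.5  38.4 -92.6]
```

On the floor (7.5 N upward). I release and lift away.

Emit:
arm_command(
  twist=[
    [0,0,0],
    [0,0,0],
    [0,0,0],
    [0,0,0],
    [0,0,0],
    [0,0,0],
    [0,0,0],
    [0,0,0],
  ],
  slide=[
    [0,0,-1],
    [0,0,-1],
    [0,0,-1],
    [0,0,-1],
    [0,0,-1],
    [0,0,-1],
    [0,0,-2],
    [0,0,-6],
  ],
  fingers=[0.1,0.2,0.3,0.3,0.3,0.3,0.3,0.3],
)

```text
time: 28.22
ee_pos: [576.3, -332.2, 31.1]
tool_rot: [179.9, -0.0, -143.9]
ft_force: [0.0, 0.6, 0.1]
grip_width: 25.7
```

Emit:
arm_command(
  twist=[
    [0,0,0],
    [0,0,0],
    [0,0,0],
    [0,0,0],
    [0,0,0],
    [0,0,0],
    [0,0,0],
    [0,0,0],
  ],
  slide=[
    [0,0,-10],
    [0,0,-25],
    [0,0,-45],
    [0,0,-70],
    [0,0,-100],
    [0,0,-130],
    [0,0,-160],
    [0,0,-180],
  ],
  fingers=[0.3,0.3,0.3,0.3,0.3,0.3,0.3,0.3],
)

```text
time: 28.88
ee_pos: [577.5, -333.6, 216.8]
tool_rot: [-179.7, 0.1, -144.0]
ft_force: [0.4, 0.2, 0.3]
grip_width: 25.7
```

Emit:
arm_command(
  twist=[
    [0,0,0],
    [0,0,0],
    [0,0,0],
    [0,0,0],
    [0,0,0],
    [0,0,0],
    [0,0,0],
    [0,0,0],
  ],
  slide=[
    [20,-14,0],
    [45,-31,0],
    [70,-48,0],
    [95,-65,0],
    [120,-82,0],
    [145,-99,0],
    [165,-113,0],
    [180,-123,0],
  ],
  fingers=[0.3,0.3,0.3,0.3,0.3,0.3,0.3,0.3],
)

```text
time: 29.55
ee_pos: [501.4, -541.2, 213.7]
tool_rot: [-179.9, -0.1, -144.1]
ft_force: [-0.8, -0.7, -0.9]
grip_width: 25.7
```

```bash
python3 - <<'E'
from h import *
st()
t=env.snapshot("top");s=env.snapshot("side")
cv2.imwrite("pics/v11.png",np.hstack([crop(t["img"],270,170,150,120,480,384),crop(s["img"],255,185,120,144,320,384)]))
E
```

```text
t 29.55 p [ 501.4 -541.2  213.7] r [-1.7986e+02 -1.1000e-01 -1.4410e+02] F [-0.8 -0.7 -0.9] M [ 0.066  0.024 -0.008] w 25.7 q [ 32.   47.8  27.   72.7 -21.8  64.3 -83.4]
```

View pics/v11.png

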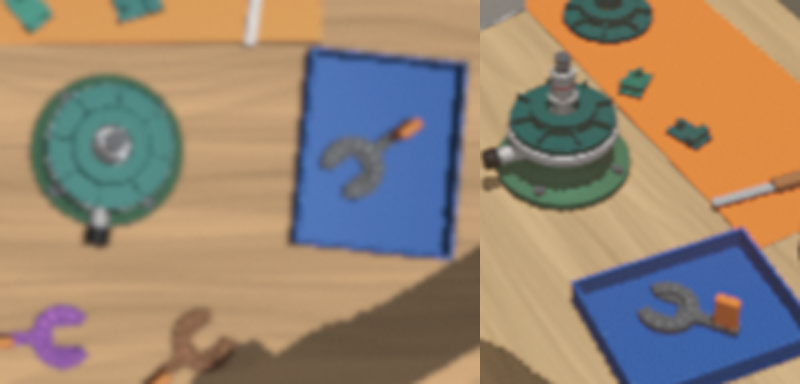

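The washer lies flat in the tray at crop (360,160). The moulding is seated at (110,145) with the nut on the stud, and nothing else has moved. I'm handing in.

```bash
python3 -c "
from rig import env
print(env.sign_off())"
```

```text
the job is handed in; nothing more can be done
None
```

The job is done and handed in. The clamp nut is slackened, and the washer came out by its fin and lies flat in the blue tray. It took about 30 s of the 64 s allowed.

- **Nut:** I turned it clockwise. The play ran out after about 76° of table turn, when the moment rose from about 0.03 to 0.35 N m. It then rose about 3.5 mm, roughly 0.35 turn. The moment readings, one per 8-row move, stayed at or below 0.35 N m, under the 0.5 N m slip limit. I did not read the lock ring directly.
- **Washer:** I drew it 65 mm along its slot with less than 2 N of force, lowered it until it touched the tray floor (7.5 N), and released it.
- **Last pictures:** They show the moulding seated, the nut on the stud, the washer flat in the tray, and the look-alikes and other items in view unmoved. The gripper was clear of everything.

Two things did not go cleanly:

- **First grip on the nut:** It was about 13° off the flats (26.5 mm wide instead of 24 mm) and needed three light re-grips. These turned the table about 10° within its play.
- **Turn estimate:** Mid-way, the tool angle and fin picture gave about 106° and the rise about 101°. I used about 104° when setting the last step.

I viewed 11 pictures, one over the budget of 10.

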